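# Sort a dental bench: casts into their work pans, knife onto the rest

### The job

Clear the dental bench: the two yellow stone casts are one patient's and go side by side in the green work pan, the blue stone cast goes in the orange work pan, all standing flat on the pan floor with the teeth up. Lay the plaster knife flat on the sloped instrument rest, in the middle and lengthwise against the stops along its low front edge, so that it cannot slide off. The stone chips, so set the casts down rather than dropping them, and leave the spatula on the rest, the articulator and the toothbrush where they are.

Things in the scene. Friction and masses are not known exactly. Their poses are not given: they have to be found in the camera images.
- yellow_upper_center (a point): Yellow stone cast of an upper jaw, base trimmed to a point in front (the slanted cuts start 4 mm ahead of the centre), palate filled. 52 mm from flat heel (-x) to front (+x), 58 mm wide between flat parallel sides (y), 44 mm high: base block 30 mm high, teeth on top. Point at its centre, 22 mm above its underside; z up. About 150 g. Starts standing on the bench, teeth up.
- yellow_lower_center (a point): Yellow stone cast of a lower jaw, base trimmed round in front, open tongue space. 52 mm from flat heel (-x) to front (+x), 58 mm wide between flat parallel sides (y), 44 mm high: base block 30 mm high, teeth on top. Point at its centre, 22 mm above its underside; z up. About 150 g. Starts standing on the bench, teeth up.
- blue_cast_center (a point): Blue stone cast of a lower jaw with a gap in its teeth, base trimmed round in front. 52 mm from flat heel (-x) to front (+x), 58 mm wide between flat parallel sides (y), 44 mm high: base block 30 mm high, teeth on top. Point at its centre, 22 mm above its underside; z up. About 150 g. Starts standing on the bench, teeth up.
- knife_center (a point): Plaster knife lying flat: wooden handle 22 mm wide, 16 mm thick, from 80 mm behind to 20 mm ahead of this point, then a steel blade 22 mm wide, 3 mm thick, to 85 mm ahead. Point at mid-thickness of the handle (8 mm above the bench), near the balance point; x to the blade tip, y across, z up. 90 g.
- green_pan: Green plastic work pan: open box, fixed to the bench, 150 mm (its x) by 200 mm (its y) by 45 mm high, walls and floor 3 mm thick, a rim 5 mm wide outside, a blank paper slip on its -x face. Origin at the centre of its underside on the bench, z up; two casts fit side by side along its y. For the two yellow casts.
- orange_pan: Orange plastic work pan: open box, fixed to the bench, 150 mm (its x) by 200 mm (its y) by 45 mm high, walls and floor 3 mm thick, a rim 5 mm wide outside, a blank paper slip on its -x face. Origin at the centre of its underside on the bench, z up; two casts fit side by side along its y. For the blue cast.
- rest: Fixed grey sloped rest, 190 mm wide (y). Origin on the bench under its middle, z up. Top rises 20 deg to +x: 14 mm high at x=-55 mm, 54 at x=+55. Front stops 12 mm high, 6 mm thick, at the low edge, 45 to 95 mm either side of the middle, finger gap between. Knife flat against them: its point at x=-42, y=0, z=27 mm, lengthwise y, either way round. 58 mm upslope a second row of stops holds the spatula.
- spatula_center (a point): Steel spatula with a red handle, 141 mm long (its y), 12 mm wide, 5 mm thick, lying loose on the rest against the upper stops. Point at mid-thickness of its handle, near its middle. To be left alone.
- articulator: Dark blue articulator holding a plaster model, 100 by 94 mm, 117 mm high, loose, 0.7 kg. Origin at the centre of its underside. To be left alone.
- brush_center (a point): Bamboo toothbrush with black bristles, 170 mm long (its x), 13 mm wide, 17 mm high at the bristles, lying loose. Point 5 mm from its middle, 3.5 mm above the bench. To be left alone.

How it is judged:
At the end, for the whole second after the job is handed in: Yellow casts in the green pan, blue in the orange: flat on the floor, teeth up (7 deg), centres within 50 mm (x), 75 mm (y) of the pan's middle. Knife flat on the slope (15 to 25 deg), lengthwise within 7 deg, within 10 mm of the front stops and 25 mm of the middle. All released, at rest (x of yellow_upper_center in the frame of green_pan between -0.05 and 0.05 m and y of yellow_upper_center in the frame of green_pan between -0.075 and 0.075 m and z of yellow_upper_center in the frame of green_pan between 0.019 and 0.031 m and angle between each of yellow_upper_center, yellow_lower_center, blue_cast_center's own z axis and vertical below 0.12 rad and x of yellow_lower_center in the frame of green_pan between -0.05 and 0.05 m and y of yellow_lower_center in the frame of green_pan between -0.075 and 0.075 m and z of yellow_lower_center in the frame of green_pan between 0.019 and 0.031 m and x of blue_cast_center in the frame of orange_pan between -0.05 and 0.05 m and y of blue_cast_center in the frame of orange_pan between -0.075 and 0.075 m and z of blue_cast_center in the frame of orange_pan between 0.019 and 0.031 m and x of knife_center in the frame of rest between -0.05 and -0.031 m and y of knife_center in the frame of rest between -0.025 and 0.025 m and z of knife_center in the frame of rest between 0.021 and 0.035 m and angle between knife_center's own z axis and vertical between 0.26 and 0.44 rad and angle between the x axis of knife_center and the y axis of rest, either way round below 0.12 rad and linear speed of each of yellow_upper, yellow_lower, blue_cast, knife below 0.02 m/s and angular speed of each of yellow_upper, yellow_lower, blue_cast, knife below 0.2 rad/s); the robot touches nothing.
It fails at once if a stone cast is dropped (it moves faster than 0.7 m/s, a fall of 25 mm, while out of the fingers) ((contact force between yellow_upper and the fingers below 0.01 N and linear speed of yellow_upper above 0.7 m/s) or (contact force between yellow_lower and the fingers below 0.01 N and linear speed of yellow_lower above 0.7 m/s) or (contact force between blue_cast and the fingers below 0.01 N and linear speed of blue_cast above 0.7 m/s)).
It fails at once if the spatula on the rest is shifted by more than 15 mm (distance of spatula_center from where it was at the start of the episode above 0.015 m).
It fails at once if the articulator is shifted by more than 20 mm (distance of articulator from where it was at the start of the episode above 0.02 m).
It fails at once if the toothbrush is shifted by more than 20 mm (distance of brush_center from where it was at the start of the episode above 0.02 m).
It also fails if it takes over 104 s, if anything falls off the work surface, if the arm or the gripper's body presses on something with over 40 N, if the wrist force passes 120 N, or if a joint passes its speed limit or range.

### The arm

A 7-joint arm with a two-finger parallel gripper is mounted at the origin on the work surface. World frame = base frame: x ahead of the robot, y to its left, z up, the work surface at z = 0. Lengths are in m, angles in rad, forces in N, time in s.
With the tool pointing down it reaches from about 0.4 to 0.875 m from the base axis. Payload 19.3 kg.
Tool frame: the origin (TCP) lies at the very end of the fingers, on their centre line; the grasp point (between the pads) lies bot.pinch_z behind it (bot.pinch_z is the distance from the TCP to the grasp point, in m); z points along the fingers, y is the line along which they close (so a half turn about z gives the same grasp; the last joint's range is limited). The gripper opens to 85 mm and grips with 20 to 120 N. Pads are 22 mm wide; open, the fingers measure 114 mm over their backs; the gripper's body (76 mm by 85 mm) begins 54 mm behind the grasp point. The pads swing forward as they close: fully open they stand 13 mm farther back than shut.
Start: joints at [-1.198, 0.521, -0.036, 1.599, 0.021, 1.021, -0.113], TCP at [0.268, 0.565, 0.231] pointing down, gripper open.
Joint ranges: [-2.91, 2.91], [-0.3, 2.13], [-1.5, 1.42], [0.17, 2.43], [-1.26, 4.41], [0.16, 1.93], [-2.52, 2.52]. Speed limits (rad/s): [1.89, 1.89, 2.39, 2.39, 3.01, 3.01, 3.01].

### API

Orientations are given as [roll, pitch, yaw] about the fixed x, y, z axes, in that order (R = Rz(yaw) Ry(pitch) Rx(roll)).
In Python, from workcell import bot, grab_frame, ticket gives the robot as it stands.
- The arm moves only by the tool arm_command, never from a script. Its argument "commands" is a list of rows, each a list of 3 entries, a list of its own where there are three numbers: the shift along the world's x, y, z in mm, then the turn about the world's z in rad, then the gripper command: -1 is fully open, 1 is shut, values between are in proportion. In form: [[[tx, ty, tz], roll, fingers], ...]. A call has 1 to 20 rows; each row shifts and turns the commanded pose from where the row before left it; what a row does not reach is not made up. A row lasts 1/10 s, in which the tool goes at most 50 mm and 8.59 degrees, less where a joint would pass 70% of its speed; a pose out of reach is approached as far as the arm can. A call with a gripper value outside its range is refused whole. The fingers move at their own pace and stop on an object; "newtons" is the grip in N (left out, the last holds). Time passes only in rows, so rows that do not move let the fingers close. It gives the time, the measured TCP pose, the force, the opening and the grip force at its end, in the units of the state.
- bot.observe(): the state, without advancing time (a new reading comes with each control period).
- grab_frame(name): name is "side" or "top" or "wrist"; returns a dict with "image" (420x560x3 uint8, red, green, blue), "vertical_fov" (degrees; the focal length in pixels is half the picture's height over the tangent of half this angle, whatever the lens; pixels are square), "cx", "cy" (the principal point, pixels), "R" (3x3) and "t" (3): a world point X has camera coordinates R X + t. Camera axes: x right, y down, z forward; pixel columns grow to the right and rows downward; lengths in m; the calibration is good to about 2 mm. A picture is of the moment at which its call begins. There is no depth.
- ticket.job_done(): hands the job in; it is judged then, once.
The state is a dict: "clock": time; "qpos": joint angles; "qd": joint speeds; "joint_efforts": joint torques, N m; "position": TCP position; "tool_rot": TCP orientation; "force": force on the tool from outside, world axes, zero at the start; "moment": the same for the moment, N m; "grip_width": finger opening in m; "finger_force": force on a finger pad.
Only numpy, scipy, OpenCV 4.12 (cv2) and the standard library are available. Lean on these libraries where they do the work, as an engineer would, in place of code of your own. Each camera call takes 0.05 s, during which the arm holds its last target. There are 200 camera calls.

## Working session

There is one attempt and no reset: what is moved stays moved. The work goes in short steps, Python scripts to look and compute and a tool call to move; the robot and the scene stay as the last step left them, time stands still between calls to the robot, and variables do not carry over. Pictures are saved under pics/ and viewed, at most 14 in all, crops included, and the job is handed in when it is done.

Besides the shell and the picture viewer there is one more tool, called after ">>>" as name(argument=value, ...), one argument or row to a line, values as JSON. arm_command: Moves the arm, as the interface text tells. Its arguments: {"type":"object","properties":{"commands":{"type":"array"},"newtons":{"type":"number"}},"required":["commands"]}

```bash
mkdir -p pics; cat > h.py <<'E'
import numpy as np, cv2, pickle
def save(name,fn):
    from workcell import grab_frame
    f=grab_frame(name); cv2.imwrite('pics/%s.png'%fn,cv2.cvtColor(f['image'],cv2.COLOR_RGB2BGR)); pickle.dump(f,open(fn+'.pkl','wb')); return f
def load(fn): return pickle.load(open(fn+'.pkl','rb'))
def plane(f,uv,z):
    uv=np.atleast_2d(np.array(uv,float)); R=np.array(f['R']);t=np.array(f['t'])
    F=f['image'].shape[0]/2/np.tan(np.radians(f['vertical_fov'])/2)
    d=np.c_[(uv[:,0]-f['cx'])/F,(uv[:,1]-f['cy'])/F,np.ones(len(uv))]@R
    c=-R.T@t; s=(z-c[2])/d[:,2]; return c+d*s[:,None]
E
python3 - <<'E'
from h import *
from workcell import bot
for n in('top','side'):
    f=save(n,n+'0'); print(n,-np.array(f['R']).T@f['t'],f['vertical_fov'])
o=bot.observe(); print(bot.pinch_z,o['position'],o['tool_rot'],o['grip_width'],o['clock'])
E
```

```text
top [ 0.24310145 -0.02994744  1.31937873] 51.79678370206258
side [-0.02077    -0.77133138  0.87527827] 51.03397205883739
0.0187 [0.26767667 0.56443818 0.23077088] [-3.14056194e+00  7.21794832e-05  2.69880964e+00] 0.08548253199564647 0.1
```

View pics/top0.png

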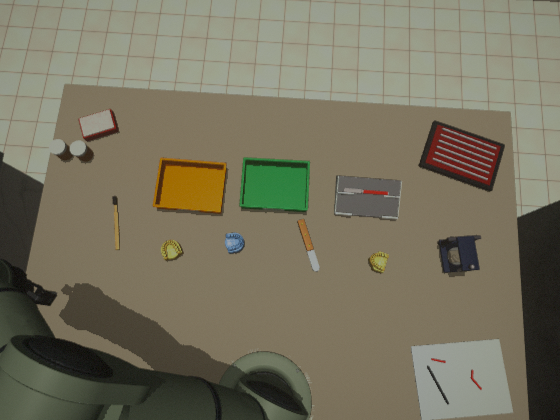

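View pics/side0.png

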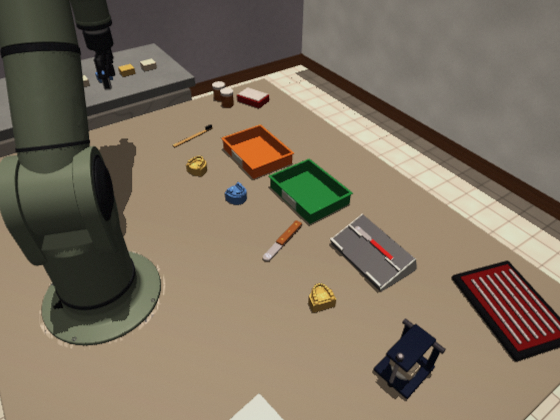

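Top view: orange pan is at (191,186), green pan at (275,185), rest at (368,197), blue cast at (234,243). The yellow casts are at (171,250) and (379,262), the knife runs (300,222) to (316,268), the toothbrush is at (116,222) and the articulator at (459,254).

```bash
python3 - <<'E'
from h import *
f=load('top0'); im=f['image']; hsv=cv2.cvtColor(im,cv2.COLOR_RGB2HSV)
def box(nm,lo,hi,roi,z):
    m=cv2.inRange(hsv,np.array(lo),np.array(hi)); k=np.zeros_like(m); x0,y0,x1,y1=roi; k[y0:y1,x0:x1]=m[y0:y1,x0:x1]
    p=np.argwhere(k)[:,::-1]; w=plane(f,p,z)[:,:2]*1000
    r=cv2.minAreaRect(w.astype(np.float32)); c=cv2.boxPoints(r)
    print(nm,len(p),'mean',w.mean(0).round(),'c',np.round(r[0]),'size',np.round(r[1]),'corners',c.round().tolist())
box('orange',(3,180,60),(18,255,255),(145,150,235,222),.045)
box('green',(45,100,30),(80,255,255),(230,150,320,222),.045)
box('yelL',(20,90,60),(35,255,255),(155,230,190,270),.035)
box('yelR',(20,90,60),(35,255,255),(360,240,400,280),.035)
box('blue',(95,90,60),(125,255,255),(215,225,255,260),.035)
box('handle',(5,130,60),(20,255,255),(290,210,325,256),.016)
box('brushless blade',(0,0,120),(180,60,255),(296,240,325,280),.003)
big=lambda n,x0,y0,x1,y1:cv2.resize(im[y0:y1,x0:x1],None,fx=5,fy=5,interpolation=cv2.INTER_CUBIC)
a=np.vstack([np.hstack([big(0,150,225,215,285),big(0,205,215,270,275)]),np.hstack([big(0,350,225,415,285),big(0,335,170,400,230)])])
cv2.imwrite('pics/crop0.png',cv2.cvtColor(a,cv2.COLOR_RGB2BGR)[:600])
# rest corners by eye on top0
print(plane(f,[[337,176],[401,179]],.054)[:,:2].round(3),plane(f,[[335,214],[399,219]],.014)[:,:2].round(3))
E
```

```text
orange 644 mean [636. 297.] c [609. 271.] size [209. 162.] corners [[526.0, 168.0], [689.0, 165.0], [692.0, 374.0], [530.0, 377.0]]
green 3395 mean [630.  10.] c [630.  10.] size [164. 208.] corners [[547.0, 114.0], [549.0, -95.0], [713.0, -93.0], [711.0, 116.0]]
yelL 329 mean [408. 306.] c [408. 306.] size [62. 61.] corners [[366.0, 317.0], [397.0, 264.0], [450.0, 296.0], [419.0, 349.0]]
yelR 306 mean [ 415. -313.] c [ 416. -309.] size [55. 63.] corners [[378.0, -327.0], [439.0, -345.0], [454.0, -292.0], [394.0, -274.0]]
blue 194 mean [443. 116.] c [444. 119.] size [57. 53.] corners [[408.0, 136.0], [425.0, 85.0], [479.0, 103.0], [462.0, 153.0]]
handle 215 mean [484. -93.] c [485. -92.] size [98. 21.] corners [[435.0, -100.0], [443.0, -120.0], [534.0, -84.0], [526.0, -64.0]]
brushless blade 208 mean [ 410. -121.] c [ 409. -112.] size [107.  83.] corners [[351.0, -78.0], [362.0, -160.0], [468.0, -147.0], [457.0, -64.0]]
[[ 0.666 -0.179]
 [ 0.669 -0.375]] [[ 0.555 -0.182]
 [ 0.553 -0.38 ]]
```

View pics/crop0.png

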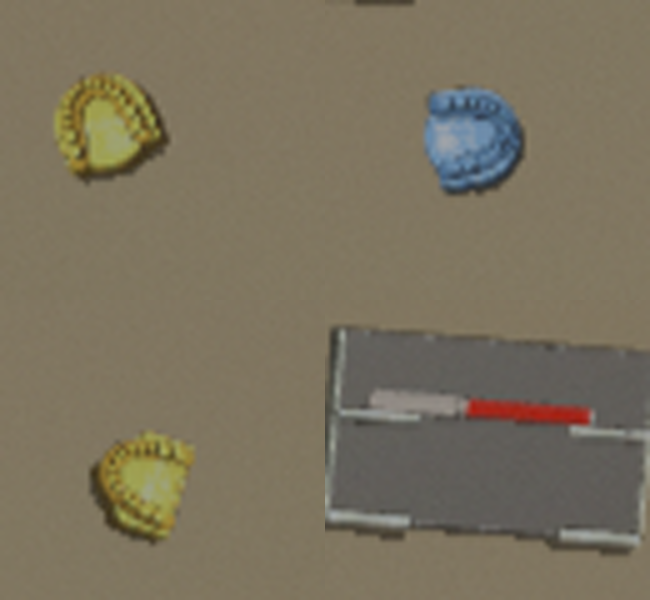

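Casts, with sizes matching those given:

| Cast | x, y (mm) | Yaw | Notes |
|---|---|---|---|
| Left yellow | 408, 306 | ~30° | round front, so the lower jaw |
| Blue | 443, 117 | ~-75° | |
| Right yellow | 416, -311 | ~75° | the upper jaw |

The rest's low edge runs at x≈0.555, and its middle is at y≈-0.28. I start with the left yellow cast.

>>> arm_command(
  commands=[
    [[16, -30, -5], 0.11, -1],
    [[16, -30, -5], 0.11, -1],
    [[16, -30, -5], 0.11, -1],
    [[16, -30, -5], 0.11, -1],
    [[16, -30, -5], 0.11, -1],
    [[16, -30, -5], 0.11, -1],
    [[16, -30, -5], 0.11, -1],
    [[14, -24, -5], 0.1, -1],
    [[14, -24, -5], 0.1, -1],
    [[0, 0, 0], 0, -1],
    [[0, 0, 0], 0, -1],
  ],
  newtons=40,
)

```text
clock: 1.2
position: [0.4079, 0.3064, 0.1862]
tool_rot: [3.141, -0.0, -2.617]
force: [-0.6, 1.2, 0.6]
grip_width: 0.0852
finger_force: 0.0
```

```bash
python3 - <<'E'
from h import *
f=save('wrist','w1'); print(-np.array(f['R']).T@f['t'],f['vertical_fov'])
E
```

```text
[0.33898654 0.26702368 0.32902388] 65.33592073420866
```

View pics/w1.png

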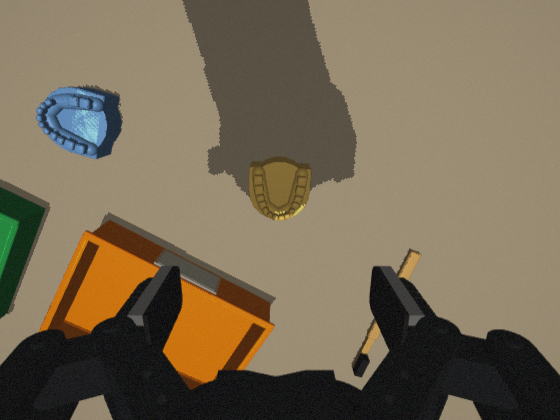

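The wrist view shows the yellow lower cast at cols 249-311, rows 156-219, with its sides almost parallel to the picture columns. The orange pan is in the lower left.

```bash
cat >> h.py <<'E'
def box(f,nm,lo,hi,roi,z):
    hsv=cv2.cvtColor(f['image'],cv2.COLOR_RGB2HSV)
    m=cv2.inRange(hsv,np.array(lo),np.array(hi)); k=np.zeros_like(m); x0,y0,x1,y1=roi; k[y0:y1,x0:x1]=m[y0:y1,x0:x1]
    k=cv2.morphologyEx(k,cv2.MORPH_OPEN,np.ones((3,3),np.uint8))
    p=np.argwhere(k)[:,::-1]; w=plane(f,p,z)[:,:2]*1000
    r=cv2.minAreaRect(w.astype(np.float32)); c=cv2.boxPoints(r)
    print(nm,len(p),'px',p.min(0),p.max(0),'c',np.round(r[0]),'size',np.round(r[1]),'ang',round(r[2],1),'corners',c.round().tolist())
E
python3 - <<'E'
from h import *
f=load('w1')
for z in(.03,): 
  box(f,'yel',(18,90,40),(35,255,255),(235,145,325,230),z)
  box(f,'blue',(95,90,40),(125,255,255),(25,75,120,165),z)
print(plane(f,[[249,185],[311,185],[280,156],[280,219]],.03).round(3))
print('pan rim',plane(f,[[108,217],[272,301]],.045).round(3))
E
```

```text
yel 3279 px [249 157] [310 220] c [408. 311.] size [62. 57.] ang 28.6 corners [[367.0, 321.0], [394.0, 271.0], [448.0, 301.0], [421.0, 351.0]]
blue 4282 px [36 87] [119 158] c [442. 125.] size [60. 72.] ang 13.5 corners [[404.0, 153.0], [421.0, 83.0], [480.0, 97.0], [463.0, 167.0]]
[[0.418 0.284 0.03 ]
 [0.389 0.335 0.03 ]
 [0.38  0.296 0.03 ]
 [0.433 0.327 0.03 ]]
pan rim [[0.506 0.185 0.045]
 [0.508 0.361 0.045]]
```

>>> arm_command(
  commands=[
    [[-2, 4, -30], -0.02, -1],
    [[0, 0, -35], 0, -1],
    [[0, 0, -35], 0, -1],
    [[0, 0, -35], 0, -1],
    [[0, 0, -25], 0, -1],
    [[0, 0, -15], 0, -1],
    [[0, 0, -8], 0, -1],
    [[0, 0, 0], 0, -1],
    [[0, 0, 0], 0, 0.3],
    [[0, 0, 0], 0, 0.6],
    [[0, 0, 0], 0, 1],
    [[0, 0, 0], 0, 1],
    [[0, 0, 0], 0, 1],
    [[0, 0, 0], 0, 1],
  ],
  newtons=40,
)

```text
clock: 2.65
position: [0.4063, 0.3112, 0.0044]
tool_rot: [3.141, 0.002, -2.635]
force: [-1.2, 0.0, 6.9]
grip_width: 0.0574
finger_force: 41.7
```

>>> arm_command(
  commands=[
    [[0, 0, 15], 0, 1],
    [[0, 0, 35], 0, 1],
    [[0, 0, 40], 0, 1],
    [[0, 0, 30], 0, 1],
    [[14, -16, 0], -0.13, 1],
    [[14, -16, 0], -0.13, 1],
    [[14, -16, 0], -0.13, 1],
    [[14, -16, 0], -0.13, 1],
    [[14, -16, 0], -0.13, 1],
    [[14, -16, 0], -0.13, 1],
    [[14, -16, 0], -0.13, 1],
    [[14, -16, 0], -0.13, 1],
    [[14, -16, 0], -0.13, 1],
    [[14, -16, 0], -0.13, 1],
    [[14, -16, 0], -0.13, 1],
    [[14, -16, 0], -0.13, 1],
    [[14, -16, 0], -0.13, 1],
    [[14, -16, 0], -0.13, 1],
    [[14, -16, 0], -0.13, 1],
    [[14, -19, 0], -0.13, 1],
  ],
)

```text
clock: 4.65
position: [0.6304, 0.0517, 0.124]
tool_rot: [3.141, -0.001, 1.564]
force: [-0.1, 0.5, -0.6]
grip_width: 0.0571
finger_force: 44.2
```

```bash
python3 - <<'E'
from h import *
f=save('wrist','w2')
box(f,'green',(45,100,20),(80,255,255),(0,0,560,420),.045)
save('top','t2')
E
```

```text
green 29432 px [159 120] [396 373] c [632.  13.] size [158. 208.] ang 0.6 corners [[552.0, 116.0], [555.0, -92.0], [712.0, -90.0], [710.0, 117.0]]
```

View pics/w2.png

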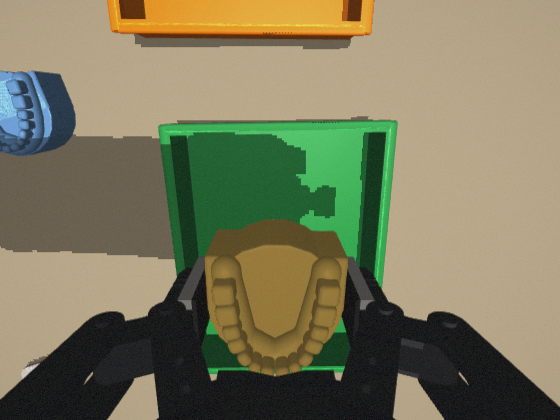

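The cast is held level over the green pan, whose centre comes out at (632,13), agreeing with the top view. Lowering it now.

>>> arm_command(
  commands=[
    [[0, 3, -35], 0, 1],
    [[0, 0, -35], 0, 1],
    [[0, 0, -20], 0, 1],
    [[0, 0, -12], 0, 1],
    [[0, 0, -7], 0, 1],
    [[0, 0, -4], 0, 1],
    [[0, 0, -2], 0, 1],
    [[0, 0, 0], 0, 1],
    [[0, 0, 0], 0, 0.1],
    [[0, 0, 0], 0, -0.4],
    [[0, 0, 0], 0, -0.6],
    [[0, 0, 0], 0, -0.8],
    [[0, 0, 5], 0, -0.8],
    [[0, 0, 15], 0, -0.8],
    [[0, 0, 30], 0, -0.8],
    [[0, 0, 40], 0, -1],
    [[0, 0, 30], 0, -1],
  ],
)

```text
clock: 6.45
position: [0.6302, 0.0545, 0.1317]
tool_rot: [3.14, -0.0, 1.568]
force: [1.0, 0.5, 0.5]
grip_width: 0.0856
finger_force: 0.0
```

>>> arm_command(
  commands=[
    [[-31, 11, 9], 0.04, -1],
    [[-31, 11, 9], 0.04, -1],
    [[-31, 11, 9], 0.04, -1],
    [[-31, 11, 9], 0.04, -1],
    [[-31, 11, 9], 0.04, -1],
    [[-32, 10, 9], 0.04, -1],
    [[0, 0, 0], 0, -1],
    [[0, 0, 0], 0, -1],
  ],
)

```text
clock: 7.25
position: [0.4431, 0.1201, 0.1835]
tool_rot: [3.14, -0.001, 1.809]
force: [0.9, 0.8, -0.2]
grip_width: 0.0853
finger_force: 0.0
```

```bash
python3 - <<'E'
from h import *
f=save('wrist','w3')
box(f,'blue',(95,70,25),(125,255,255),(150,80,420,300),.03)
box(f,'orange',(3,180,40),(18,255,255),(0,0,560,420),.045)
f=save('top','t3')
box(f,'orange',(3,150,40),(18,255,255),(145,150,235,222),.045)
E
```

```text
blue 3255 px [247 153] [309 215] c [444. 123.] size [57. 60.] ang 12.1 corners [[410.0, 147.0], [422.0, 88.0], [478.0, 100.0], [466.0, 159.0]]
orange 28271 px [226   0] [559 369] c [576. 103.] size [431. 182.] ang 75.5 corners [[434.0, -82.0], [610.0, -128.0], [718.0, 289.0], [542.0, 335.0]]
orange 521 px [155 160] [223 204] c [613. 272.] size [196. 145.] ang 89.3 corners [[539.0, 175.0], [684.0, 173.0], [686.0, 369.0], [541.0, 371.0]]
```

View pics/w3.png

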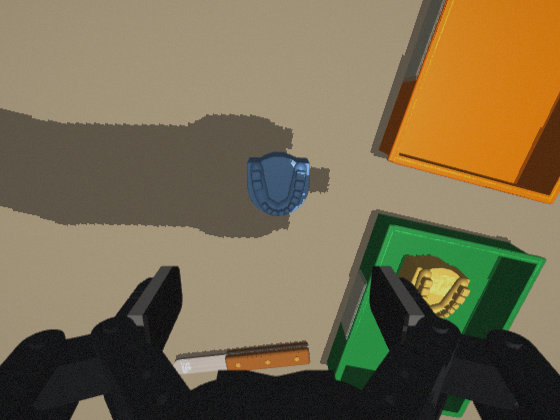

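Blue cast: centre (444,122), yaw 102°, 57 by 60 mm. The yellow lower is standing in the green pan at (437,285). Grasping blue now.

>>> arm_command(
  commands=[
    [[1, 2, -30], -0.03, -1],
    [[0, 0, -35], 0, -1],
    [[0, 0, -35], 0, -1],
    [[0, 0, -35], 0, -1],
    [[0, 0, -25], 0, -1],
    [[0, 0, -15], 0, -1],
    [[0, 0, -5], 0, -1],
    [[0, 0, 0], 0, -1],
    [[0, 0, 0], 0, 0.3],
    [[0, 0, 0], 0, 0.6],
    [[0, 0, 0], 0, 1],
    [[0, 0, 0], 0, 1],
    [[0, 0, 0], 0, 1],
    [[0, 0, 0], 0, 1],
    [[0, 0, 15], 0, 1],
    [[0, 0, 35], 0, 1],
    [[0, 0, 40], 0, 1],
    [[0, 0, 30], 0, 1],
    [[0, 0, 0], 0, 1],
  ],
)

```text
clock: 9.25
position: [0.4454, 0.1225, 0.1261]
tool_rot: [3.136, -0.002, 1.779]
force: [0.3, -1.0, -1.8]
grip_width: 0.0573
finger_force: 44.4
```

>>> arm_command(
  commands=[
    [[23, 21, 0], -0.03, 1],
    [[23, 21, 0], -0.03, 1],
    [[24, 21, 0], -0.03, 1],
    [[24, 21, 0], -0.03, 1],
    [[24, 22, 0], -0.03, 1],
    [[24, 22, 0], -0.03, 1],
    [[23, 21, 0], -0.03, 1],
    [[0, 0, -35], 0, 1],
    [[0, 0, -35], 0, 1],
    [[0, 0, -20], 0, 1],
    [[0, 0, -12], 0, 1],
    [[0, 0, -7], 0, 1],
    [[0, 0, -4], 0, 1],
    [[0, 0, -3], 0, 1],
    [[0, 0, -1], 0, 1],
    [[0, 0, 0], 0, 1],
    [[0, 0, 0], 0, 1],
  ],
)

```text
clock: 10.95
position: [0.6092, 0.2709, 0.0063]
tool_rot: [3.141, -0.001, 1.569]
force: [-3.1, -1.3, 6.1]
grip_width: 0.0571
finger_force: 45.2
```

>>> arm_command(
  commands=[
    [[0, 0, 0], 0, 0.1],
    [[0, 0, 0], 0, -0.4],
    [[0, 0, 0], 0, -0.8],
    [[0, 0, 0], 0, -0.8],
    [[0, 0, 5], 0, -0.8],
    [[0, 0, 15], 0, -0.8],
    [[0, 0, 30], 0, -1],
    [[0, 0, 40], 0, -1],
    [[0, 0, 40], 0, -1],
    [[0, 0, 40], 0, -1],
  ],
)

```text
clock: 11.95
position: [0.6088, 0.2705, 0.1783]
tool_rot: [3.141, -0.0, 1.568]
force: [0.3, 0.8, 0.4]
grip_width: 0.0858
finger_force: 0.0
```

>>> arm_command(
  commands=[
    [[-12, -36, 0], -0.02, -1],
    [[-12, -36, 0], -0.02, -1],
    [[-12, -36, 0], -0.02, -1],
    [[-12, -36, 0], -0.02, -1],
    [[-12, -36, 0], -0.02, -1],
    [[-12, -36, 0], -0.02, -1],
    [[-12, -36, 0], -0.02, -1],
    [[-12, -36, 0], -0.02, -1],
    [[-12, -36, 0], -0.02, -1],
    [[-12, -36, 0], -0.02, -1],
    [[-12, -36, 0], -0.02, -1],
    [[-12, -36, 0], -0.02, -1],
    [[-12, -36, 0], -0.02, -1],
    [[-12, -36, 0], 0, -1],
    [[-12, -36, 0], 0, -1],
    [[-13, -40, 0], 0, -1],
    [[0, 0, 0], 0, -1],
    [[0, 0, 0], 0, -1],
  ],
)

```text
clock: 13.75
position: [0.4154, -0.3101, 0.1761]
tool_rot: [3.141, -0.0, 1.306]
force: [0.5, 1.4, 0.7]
grip_width: 0.0855
finger_force: 0.0
```

```bash
python3 - <<'E'
from h import *
f=save('wrist','w4')
box(f,'yel',(18,80,25),(35,255,255),(180,80,380,300),.03)
f=save('top','t4')
E
```

```text
yel 3075 px [248 157] [311 218] c [ 419. -310.] size [57. 58.] ang 73.5 corners [[383.0, -329.0], [438.0, -345.0], [455.0, -291.0], [399.0, -274.0]]
```

View pics/w4.png

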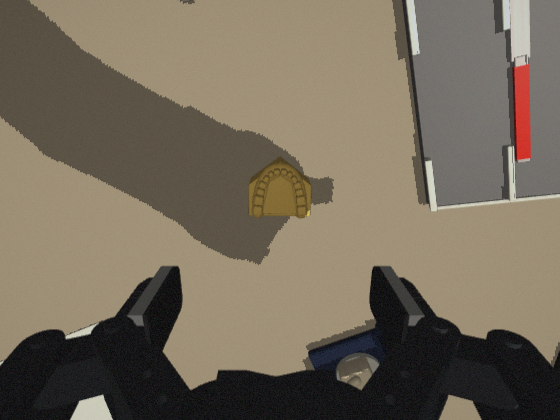

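Upper cast: its point faces up in the picture at (280,157) and its heel is at row 217, giving a centre near (417,-312) and yaw 73.5°. I grip 7 mm behind the centre so the pads stay on the flat sides.

>>> arm_command(
  commands=[
    [[0, -9, -30], -0.02, -1],
    [[0, 0, -35], 0, -1],
    [[0, 0, -35], 0, -1],
    [[0, 0, -35], 0, -1],
    [[0, 0, -22], 0, -1],
    [[0, 0, -11], 0, -1],
    [[0, 0, -4], 0, -1],
    [[0, 0, 0], 0, -1],
    [[0, 0, 0], 0, 0.3],
    [[0, 0, 0], 0, 0.6],
    [[0, 0, 0], 0, 1],
    [[0, 0, 0], 0, 1],
    [[0, 0, 0], 0, 1],
    [[0, 0, 0], 0, 1],
    [[0, 0, 15], 0, 1],
    [[0, 0, 35], 0, 1],
    [[0, 0, 40], 0, 1],
    [[0, 0, 30], 0, 1],
    [[0, 0, 0], 0, 1],
  ],
  newtons=50,
)

```text
clock: 15.75
position: [0.4172, -0.3193, 0.1277]
tool_rot: [3.136, 0.001, 1.288]
force: [0.2, 0.4, -2.5]
grip_width: 0.0566
finger_force: 55.3
```

>>> arm_command(
  commands=[
    [[21, 28, 0], 0.028, 1],
    [[21, 28, 0], 0.028, 1],
    [[21, 28, 0], 0.028, 1],
    [[21, 28, 0], 0.028, 1],
    [[21, 28, 0], 0.028, 1],
    [[21, 28, 0], 0.028, 1],
    [[21, 28, 0], 0.028, 1],
    [[21, 28, 0], 0.028, 1],
    [[22, 28, 0], 0.028, 1],
    [[23, 29, 0], 0.028, 1],
    [[0, 0, -35], 0, 1],
    [[0, 0, -35], 0, 1],
    [[0, 0, -20], 0, 1],
    [[0, 0, -12], 0, 1],
    [[0, 0, -7], 0, 1],
    [[0, 0, -5], 0, 1],
    [[0, 0, -3], 0, 1],
    [[0, 0, -2], 0, 1],
    [[0, 0, 0], 0, 1],
  ],
)

```text
clock: 17.65
position: [0.6292, -0.0374, 0.0074]
tool_rot: [3.14, -0.001, 1.568]
force: [-16.8, 4.1, 42.8]
grip_width: 0.0572
finger_force: 60.5
```

>>> arm_command(
  commands=[
    [[0, 0, 2], 0, 1],
    [[0, 0, 0], 0, 0.1],
    [[0, 0, 0], 0, -0.4],
    [[0, 0, 0], 0, -0.8],
    [[0, 0, 0], 0, -0.8],
    [[0, 0, 5], 0, -0.8],
    [[0, 0, 15], 0, -0.8],
    [[0, 0, 30], 0, -1],
    [[0, 0, 40], 0, -1],
    [[0, 0, 40], 0, -1],
    [[0, 0, 40], 0, -1],
  ],
  newtons=40,
)

```text
clock: 18.75
position: [0.6286, -0.0375, 0.1792]
tool_rot: [3.141, -0.0, 1.568]
force: [0.6, 0.0, 0.1]
grip_width: 0.0851
finger_force: 0.0
```

>>> arm_command(
  commands=[
    [[-18, -7, 0], -0.12, -1],
    [[-18, -7, 0], -0.12, -1],
    [[-18, -7, 0], -0.12, -1],
    [[-18, -7, 0], -0.12, -1],
    [[-18, -7, 0], -0.12, -1],
    [[-18, -7, 0], -0.12, -1],
    [[-18, -7, 0], -0.12, -1],
    [[-18, -7, 0], -0.12, -1],
    [[-18, -6, 0], -0.12, -1],
    [[-12, -4, 0], -0.11, -1],
    [[0, 0, 0], 0, -1],
    [[0, 0, 0], 0, -1],
  ],
)

```text
clock: 19.95
position: [0.4554, -0.1029, 0.1769]
tool_rot: [-3.141, -0.001, 0.382]
force: [0.2, 0.3, -0.2]
grip_width: 0.0856
finger_force: 0.0
```

```bash
python3 - <<'E'
from h import *
f=save('wrist','w5')
box(f,'handle',(5,130,40),(18,255,255),(180,60,400,380),.016)
f=save('top','t5')
E
```

```text
handle 2341 px [265  97] [289 202] c [485. -92.] size [97. 21.] ang 21.3 corners [[436.0, -99.0], [443.0, -119.0], [534.0, -84.0], [526.0, -64.0]]
```

View pics/w5.png

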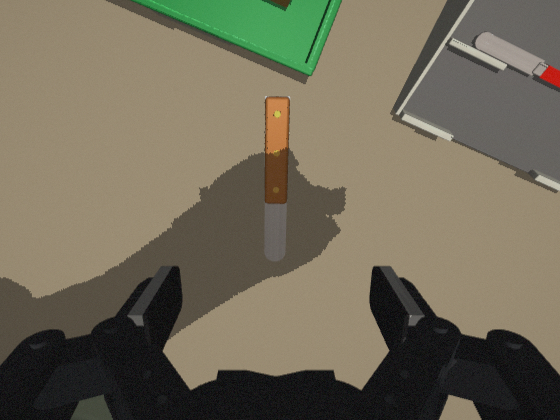

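View pics/t5.png

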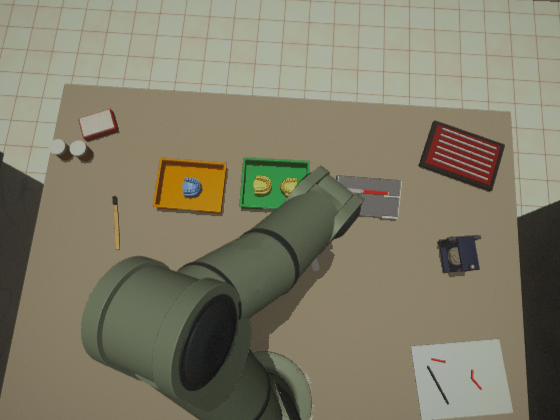

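Knife handle: centre (485,-92), 97 by 21 mm, yaw 21.3°, unchanged, so the knife point is at (457,-103). All three casts stand in their pans. Next I fix the rest from its stops in the wrist view: left stop (403,116)-(452,138), right stop starting at (537,178).

>>> arm_command(
  commands=[
    [[2, 0, -30], -0.01, -1],
    [[0, 0, -35], 0, -0.4],
    [[0, 0, -35], 0, -0.2],
    [[0, 0, -35], 0, -0.2],
    [[0, 0, -20], 0, -0.2],
    [[0, 0, -10], 0, -0.2],
    [[0, 0, -5], 0, -0.2],
    [[0, 0, 0], 0, -0.2],
    [[0, 0, 0], 0, 0.3],
    [[0, 0, 0], 0, 0.6],
    [[0, 0, 0], 0, 1],
    [[0, 0, 0], 0, 1],
    [[0, 0, 0], 0, 1],
    [[0, 0, 0], 0, 1],
    [[0, 0, 15], 0, 1],
    [[0, 0, 35], 0, 1],
    [[0, 0, 40], 0, 1],
    [[0, 0, 10], 0, 1],
    [[0, 0, 0], 0, 1],
  ],
  newtons=50,
)

```text
clock: 21.95
position: [0.4578, -0.1028, 0.1077]
tool_rot: [3.141, -0.003, 0.37]
force: [-1.0, 0.7, -1.1]
grip_width: 0.0203
finger_force: 50.0
```

```bash
python3 - <<'E'
from h import *
f=load('w5'); print('wrist stops L out,L in,R in (z .026)\n',plane(f,[[403,116],[452,138],[537,178]],.026).round(4)[:,:2])
f=load('top0'); print('top stops\n',plane(f,[[336,214],[351,214],[382,217.5],[397.5,218.5]],.026).round(4)[:,:2])
f=load('w4'); print('w4 R stop in, out, outer corner\n',plane(f,[[427,160],[432,208]],.026).round(4)[:,:2])
f=save('wrist','w6'); box(f,'handle',(5,130,40),(18,255,255),(150,60,420,420),.116)
E
```

```text
wrist stops L out,L in,R in (z .026)
 [[ 0.5561 -0.1812]
 [ 0.5557 -0.2306]
 [ 0.5534 -0.3222]]
top stops
 [[ 0.5525 -0.1837]
 [ 0.5556 -0.2296]
 [ 0.5511 -0.3246]
 [ 0.5512 -0.3719]]
w4 R stop in, out, outer corner
 [[ 0.5535 -0.3202]
 [ 0.5524 -0.3672]]
handle 10013 px [249  99] [302 312] c [485. -92.] size [98. 21.] ang 21.1 corners [[436.0, -99.0], [443.0, -119.0], [535.0, -84.0], [527.0, -64.0]]
```

View pics/w6.png

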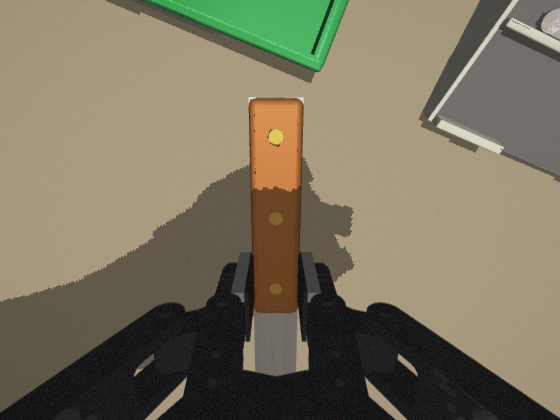

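The knife is gripped level. The stop ends in three views agree within 3 mm, putting the rest origin near (0.611,-0.277) with yaw about -1°.

>>> arm_command(
  commands=[
    [[11, -17, 2], 0.118, 1],
    [[11, -17, 2], 0.118, 1],
    [[11, -17, 2], 0.118, 1],
    [[11, -17, 0], 0.118, 1],
    [[11, -17, 0], 0.118, 1],
    [[12, -17, 0], 0.118, 1],
    [[12, -18, 0], 0.118, 1],
    [[12, -18, 0], 0.118, 1],
    [[12, -18, 0], 0.118, 1],
    [[12, -18, 0], 0.118, 1],
    [[0, 0, -25], 0, 1],
    [[0, 0, -25], 0, 1],
    [[0, 0, -15], 0, 1],
    [[0, 0, -5], 0, 1],
    [[0, 0, 0], 0, 1],
    [[0, 0, 0], 0, 1],
  ],
)

```text
clock: 23.6
position: [0.5722, -0.2774, 0.0429]
tool_rot: [3.141, 0.0, 1.549]
force: [-0.2, -0.1, -1.9]
grip_width: 0.0201
finger_force: 50.0
```

```bash
python3 - <<'E'
from h import *
f=save('wrist','w7')
E
```

```text
(no output)
```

View pics/w7.png

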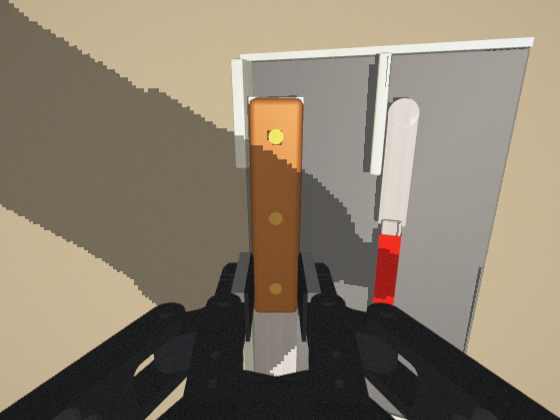

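Handle at cols 250-302, parallel to the stop at cols 234-246. The knife sits about 4 mm upslope of the stop's inner top edge, as planned. Lowering gently.

>>> arm_command(
  commands=[
    [[0, 0, -3], 0, 1],
    [[0, 0, -3], 0, 1],
    [[0, 0, -2], 0, 1],
    [[0, 0, -1], 0, 1],
    [[0, 0, 0], 0, 1],
    [[0, 0, 0], 0, 1],
  ],
)

```text
clock: 24.25
position: [0.5718, -0.2773, 0.0333]
tool_rot: [3.142, 0.0, 1.549]
force: [0.2, -0.2, -1.1]
grip_width: 0.02
finger_force: 50.0
```

>>> arm_command(
  commands=[
    [[0, 0, -1], 0, 1],
    [[0, 0, -1], 0, 1],
    [[0, 0, 0], 0, 1],
    [[0, 0, 0], 0, 1],
  ],
)

```text
clock: 24.65
position: [0.5718, -0.2773, 0.0313]
tool_rot: [-3.141, -0.0, 1.549]
force: [0.0, -0.1, -0.4]
grip_width: 0.0203
finger_force: 50.0
```

>>> arm_command(
  commands=[
    [[0, 0, -1], 0, 1],
    [[0, 0, 0], 0, 1],
    [[0, 0, 0], 0, 0.45],
    [[0, 0, 0], 0, 0.4],
    [[0, 0, 0], 0, 0.35],
    [[0, 0, 0], 0, 0.35],
    [[0, 0, 0], 0, 0.35],
    [[0, 0, 5], 0, 0.35],
    [[0, 0, 15], 0, 0.35],
    [[0, 0, 30], 0, 0.35],
    [[0, 0, 40], 0, 0.35],
    [[-5, 0, 40], 0, 0.35],
    [[-10, 0, 20], 0, 0.35],
    [[0, 0, 0], 0, 0.35],
  ],
)

```text
clock: 26.05
position: [0.5572, -0.2784, 0.1848]
tool_rot: [3.136, 0.002, 1.548]
force: [0.3, -0.5, -0.8]
grip_width: 0.028
finger_force: 0.0
```

```bash
python3 - <<'E'
from h import *
f=save('wrist','w8')
box(f,'handle',(5,130,40),(18,255,255),(150,60,420,420),.034)
save('top','t8')
E
```

```text
handle 2534 px [275  97] [299 206] c [ 568. -247.] size [98. 21.] ang 89.2 corners [[557.0, -296.0], [578.0, -296.0], [579.0, -199.0], [558.0, -198.0]]
```

View pics/w8.png

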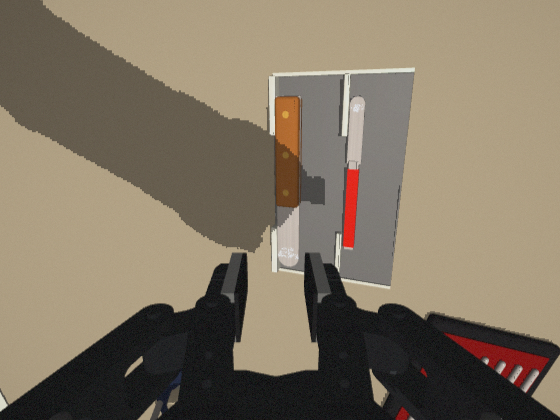

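The knife lies along the front stops, with its handle at cols 275-299 tight to the stop. The handle measures 98 by 21 mm, so x≈-41 mm and y≈0 in the rest frame, and the spatula has not moved. Last check is from the side and top.

```bash
python3 - <<'E'
from h import *
f=save('side','s9'); a=cv2.imread('pics/s9.png')[110:310,200:440]; cv2.imwrite('pics/s9c.png',cv2.resize(a,None,fx=3,fy=3,interpolation=cv2.INTER_CUBIC)[:600,:800])
f=load('t8')
box(f,'blue',(95,70,25),(125,255,255),(160,160,222,212),.035)
box(f,'yel',(18,80,25),(35,255,255),(242,160,308,212),.035)
E
```

```text
blue 252 px [183 178] [200 195] c [607. 267.] size [55. 53.] ang 3.9 corners [[578.0, 292.0], [582.0, 238.0], [636.0, 242.0], [633.0, 296.0]]
yel 558 px [254 176] [296 197] c [625.  10.] size [ 63. 131.] ang 0.1 corners [[593.0, 75.0], [593.0, -56.0], [656.0, -56.0], [656.0, 75.0]]
```

View pics/s9c.png

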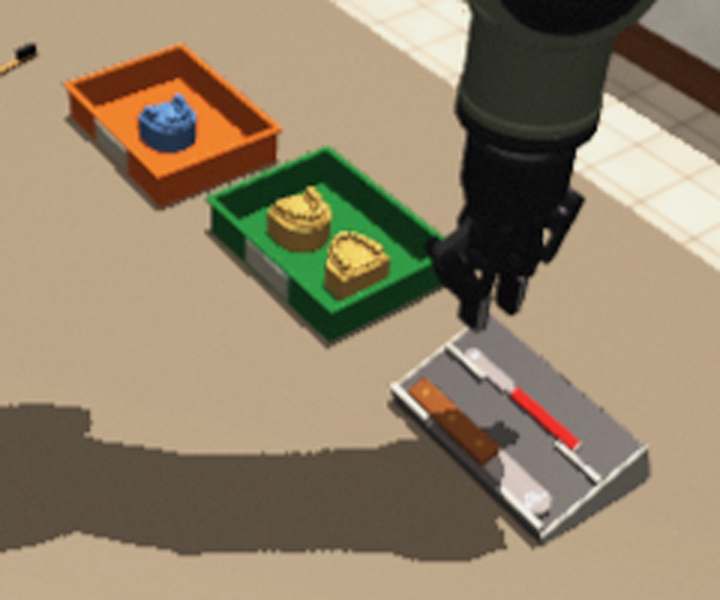

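The side view shows the blue cast flat in the orange pan at (168,125) and both yellow casts flat in the green pan at (298,220) and (357,262). The knife lies flat on the slope against the front stops, from (420,390) to (540,505).

```bash
python3 -c "
from workcell import ticket
print(ticket.job_done())"
```

```text
the job is handed in; nothing more can be done
None
```

I handed the job in at about 26 s of the 104 s allowed: both yellow casts are in the green pan, the blue cast is in the orange pan, and the knife is flat against the rest's front stops; the hand-in gave no verdict, but the final pictures show everything in place.

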